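Clamp a tube carousel on its mixer with a threaded nut

ROBOT

A 6-joint arm with a two-finger parallel gripper is mounted at the origin on a cart in front of the work surface, level with it; the furniture and walls round the work are solid. World frame = base frame: x ahead of the robot, y to its left, z up, the work surface at z = 0. Lengths are in m, angles in rad, forces in N, time in s.
With the tool pointing down it reaches from about 0.25 to 0.725 m from the base axis. Payload 9.7 kg.
Tool frame: the origin (TCP) lies on the centre line of the jaws, within the pads' length; the fingertips stand 19 mm ahead of it and the grasp point (between the pads) is the TCP; z points along the fingers, y is the line along which they close (so a half turn about z gives the same grasp; the last joint's range is limited). The gripper opens to 85 mm and grips with 20 to 120 N. Pads are 22 mm wide; open, the fingers measure 114 mm over their backs; the gripper's body (76 mm by 85 mm) begins 54 mm behind the grasp point. The pads swing forward as they close: fully open they stand 13 mm farther back than shut.
Start: joints at [1.349, 0.087, 0.176, 1.66, 0, 1.571], TCP at [0.121, 0.537, 0.25] pointing down, gripper open.
Joint ranges: [-3.13, 3.13], [-0.85, 1.81], [-1.15, 1.24], [-2.2, 2.28], [-1.44, 1.52], [-3.14, 3.14]. Speed limits (rad/s): [2.22, 2.22, 2.57, 3.14, 3.14, 3.14].

INTERFACE

Orientations are given as a rotation vector (axis times angle).
In Python, from workcell import robot, claw, solver, camera, workorder, silhouettes, mark_of gives the robot as it stands. Calls block until the motion is done:
- robot.move_to(position, orientation): joint-space move of the TCP to a pose.
- robot.line_to(position, ori=None, speed=0.15, stop_force=None): straight line of the TCP; ori=None keeps the orientation; speed is the mean speed in m/s. With stop_force (N) it stops when the force on the tool has changed by that much, and returns True; else False.
- robot.move_j(angles): joint-space move.
- claw.set_gripper(opening, grip_force=None): finger opening in m; grip_force is the grip in N (None keeps the last); returns when the fingers have stopped.
- robot.dwell(seconds).
- solver.inverse_kinematics(position, orientation): joint angles nearest the present ones, or None.
- camera(name): name is "scene" or "top" or "wrist"; returns a dict with "frame" (420x560x3 uint8, red, green, blue), "z_map" (420x560 float32, m along the optical axis (not along the pixel's ray), 0 where there is no reading), "camera_matrix" (3x3 intrinsics, pixels), "R" (3x3) and "t" (3): a world point X has camera coordinates R X + t; the wrist camera has in their place "tool_from_camera" (4x4, takes a point from camera to tool coordinates, whose origin is the TCP and whose axes are the flange's). Camera axes: x right, y down, z forward; pixel columns grow to the right and rows downward; lengths in m; the calibration is good to about 2 mm. A picture is of the moment at which its call begins: read the wrist's pose just before it.
A pose or a line that the arm cannot do raises robot.MotionError and nothing moves.
- workorder.hand_in(): hands the job in; it is judged then, once.
Trained networks look in a picture, given as the dict that the camera call returned (one of the last four; its "shot" number tells which), for a name from the list of things; names that differ only in an ending like _2 or _b are one class to them, and where a whole thing is asked for, a point or a joint stands for the part that bears it (a point fixed in the world has none). Each returns a list of dicts, best first, with "conf" (0 to 1); they miss things now and then, are a little off and sometimes report something else, mostly with a low value. They report only what shows in the picture. A call takes as long as a camera call.
- silhouettes(picture, query): "pixels" (420x560 bool, what is visible of it).
- mark_of(picture, query): "centre" ([x, y, z] in m, in world coordinates, good to about 4 mm: a listed point, or the origin of a listed thing).
Readings, each from a call of its own:
- robot.current_time(): time.
- robot.current_qpos(): joint angles.
- robot.current_qd(): joint speeds.
- robot.current_joint_torque(): joint torques, N m.
- robot.current_position(): TCP position.
- robot.current_tcp_rot(): TCP orientation.
- robot.current_wrist_force(): force on the tool from outside, world axes, zero at the start.
- robot.current_wrist_torque(): the same for the moment, N m.
- robot.current_gripper_width(): finger opening in m.
- robot.current_grasp_force(): force on a finger pad.
Only numpy, scipy, OpenCV 4.12 (cv2) and the standard library are available. Lean on these libraries where they do the work, as an engineer would, in place of code of your own. Each camera call takes 0.05 s, during which the arm holds its last target. There are 200 camera calls.

TASK

Fit the orange tube carousel over the threaded spindle of the grey tube mixer so that it lies flat, then set the blue clamping nut on the spindle with its grip bar in line with the two white marks on the mixer. Turn the nut backward (anticlockwise seen from above) until it drops into the start of the thread and let go of it there, then take the bar again and run it forward (clockwise), regrasping as the wrist needs, until its flange sits down on the carousel's hub, leaving the brown vial alone throughout.

Things in the scene. Friction and masses are not known exactly. Their poses are not given: they have to be found in the camera images.
- mixer: fixed grey tube mixer, housing 185 x 155 x 37 mm, on its axis a round turntable and an upright steel spindle with a coarse two-start right-hand thread, 40 mm across, lead 28 mm a turn. Origin: centre of its underside on the desk, z up.
- spindle_seat (a point): on the spindle's axis, at the turntable's top, 40 mm above the mixer's origin: the carousel lies here. Round the spindle's foot is a centring boss, 49 mm across for 5 mm, then tapering to 42 mm at 11 mm height.
- spindle_collar (a point): on the spindle's axis, 117 mm above the mixer's origin, at the top of the flat lead-in collar (40 mm across) above the thread; a tip 29 mm across goes on 6 mm higher. The collar has two gaps half a turn apart where the nut's lugs drop into the thread; their direction differs each time and is not told. Just past each gap is a stop; turning forward on the collar only runs against it.
- white_mark (a point): the white mark near the robot on the mixer's top; a like one lies on the far side. Both lie on the mixer's x axis, 79 mm either side of the spindle. With the bar along this line the nut's lugs are never at a gap; turning backward (anticlockwise) by 0.3 to 1.7 rad brings them over the gaps, where the nut drops 11 mm; a stop then ends the turn within 0.4 rad.
- carousel: loose orange carousel of about 200 g lying flat: disc 130 mm across, 10 mm thick, with a ring-shaped hub standing up in the middle. Bore 51 mm right through. Origin: centre of its underside, z up. Fitted, the origin is at spindle_seat.
- carousel_hub (a point): centre of the hub's top rim, 36 mm above the carousel's origin and 26 mm above its disc; the hub is 58 mm across outside. Take it across the hub's outside from above, at any yaw.
- nut: loose blue clamping nut of about 250 g standing upright, flange 68 mm across, skirt 54 mm across up to 54 mm. Origin: centre of its underside, z up. Origin above the mixer's: 102 mm standing on the collar, about 91 mm dropped into the thread, 76 mm sitting on the carousel. Dropped to sitting takes 3.0 to 3.8 rad clockwise, sinking 4.5 mm a rad; its weight carries it down unless held up.
- nut_bar (a point): centre of the black grip bar on top of the nut, 67 mm above the nut's origin; the bar runs along the nut's x axis, 90 mm long, 14 mm thick along y, from 54 to 80 mm above the origin. A half turn looks and works the same. The thread does not run back by itself.
- nut_lugs (a point): on the nut's axis, level with two 5 mm lugs inside, on its x axis under the bar, 18 mm above its origin. Bore 42 mm, open below to 50 mm depth, its mouth flared to 50 mm.
- amber_vial: loose brown glass vial with a white cap, 28 mm across, 64 mm tall, standing on the desk; a bystander. Origin: centre of its underside.

How it is judged:
By the outcome, as a careful person would: the job done as asked, in the order asked, and still so for the second after the job is handed in, with the robot touching nothing.
It also fails if it takes over 72 s, if anything falls off the work surface, if the arm or the gripper's body presses on something with over 40 N, if the wrist force passes 120 N, or if a joint passes its speed limit or range.

## Working session

There is one attempt and no reset: what is moved stays moved. The work goes in short steps, each a Python script; the robot and the scene stay as the last script left them, time stands still between calls to the robot, and variables do not carry over. Pictures are saved under pics/ and viewed, at most 10 in all, crops included, and the job is handed in when it is done.

```bash
ls; mkdir -p pics
cat > h.py <<'E'
import numpy as np, cv2
from scipy.spatial.transform import Rotation as Rn
from workcell import robot, claw, solver, camera, workorder, silhouettes, mark_of
def down(yaw):  # tool z down, tool x at angle yaw in world; tool y = yaw-90deg
    return (Rn.from_euler('z',yaw)*Rn.from_euler('x',np.pi)).as_rotvec()
def save(p,n): cv2.imwrite(f'pics/{n}.png',cv2.cvtColor(p['frame'],cv2.COLOR_RGB2BGR))
def cloud(p):
    z=p['z_map'];v,u=np.mgrid[0:420,0:560];K=p['camera_matrix']
    c=np.stack([(u-K[0,2])/K[0,0]*z,(v-K[1,2])/K[1,1]*z,z],-1)
    return (c-p['t'])@p['R']
E
python3 - <<'E'
from h import *
print(robot.current_time(),robot.current_tcp_rot(),Rn.from_rotvec(robot.current_tcp_rot()).as_matrix().round(2).tolist())
for c in ['top','scene']:
    p=camera(c);save(p,c)
    for n in ['mixer','spindle_seat','spindle_collar','white_mark','carousel','carousel_hub','nut','nut_bar','amber_vial']:
        r=mark_of(p,n);print(c,n,[(np.round(x['centre'],4).tolist(),round(x['conf'],2)) for x in r[:3]])
print(robot.current_time())
E
```

```text
pics
workcell.py
0.0 [-3.47690214e-01 -3.12211607e+00  2.07636815e-03] [[-0.98, 0.22, -0.0], [0.22, 0.98, -0.0], [0.0, -0.0, -1.0]]
top mixer [([0.5722, -0.0546, 0.0026], 0.67), ([0.4045, -0.2925, 0.0384], 0.32)]
top spindle_seat [([0.5757, -0.0558, 0.0438], 0.9)]
top spindle_collar [([0.5736, -0.058, 0.1169], 0.91)]
top white_mark [([0.5001, -0.0751, 0.0446], 0.65)]
top carousel [([0.4006, -0.2941, -0.0002], 0.58)]
top carousel_hub [([0.407, -0.2917, 0.0374], 0.83)]
top nut [([0.4248, 0.2172, 0.0017], 0.62)]
top nut_bar [([0.4274, 0.2107, 0.0685], 0.88), ([0.502, -0.0739, 0.0402], 0.4)]
top amber_vial [([0.6301, 0.2209, 0.0017], 0.63), ([0.5005, -0.0751, 0.0409], 0.45)]
scene mixer [([0.5763, -0.0471, 0.0007], 0.75)]
scene spindle_seat [([0.5763, -0.0531, 0.0429], 0.65)]
scene spindle_collar [([0.574, -0.051, 0.1134], 0.68)]
scene white_mark [([0.4965, -0.0713, 0.0383], 0.89), ([0.404, -0.291, 0.0349], 0.55)]
scene carousel [([0.4002, -0.2903, 0.0034], 0.94)]
scene carousel_hub [([0.4046, -0.2936, 0.035], 0.67)]
scene nut [([0.429, 0.2165, 0.0009], 0.7)]
scene nut_bar [([0.4263, 0.216, 0.069], 0.77)]
scene amber_vial [([0.623, 0.2221, 0.001], 0.78), ([0.5755, -0.0479, 0.0024], 0.45)]
1.0
```

View pics/top.png

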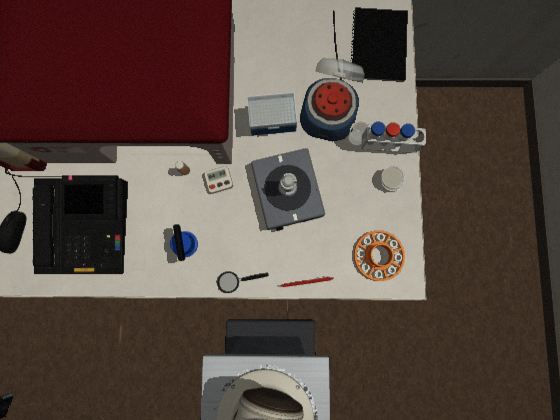

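View pics/scene.png

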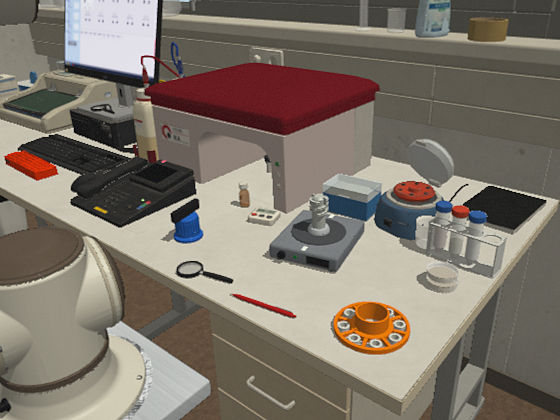

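Run:
```python
from h import *
for c in ['top','scene']:
    p=camera(c);W=cloud(p);ok=p['z_map']>0
    def near(xy,r,z0,z1): return W[ok&(np.hypot(W[...,0]-xy[0],W[...,1]-xy[1])<r)&(W[...,2]>z0)&(W[...,2]<z1)]
    def box(q): 
        if len(q)<5: return len(q)
        (cx,cy),r=cv2.minEnclosingCircle(q[:,:2].astype(np.float32)); return len(q),round(cx,4),round(cy,4),round(r,4),q[:,2].mean().round(4)
    print(c,'hub',box(near((.404,-.292),.045,.030,.045)),'disc',box(near((.404,-.292),.08,.006,.014)))
    print('tip',box(near((.575,-.055),.03,.119,.13)),'collar',box(near((.575,-.055),.035,.113,.119)))
    q=near((.427,.215),.06,.074,.088)
    print('bar',box(q),cv2.minAreaRect(q[:,:2].astype(np.float32)))
    print('flange',box(near((.427,.215),.06,.003,.05)))
    m=ok&(p['frame'].min(-1)>200)
    d=m&(abs(W[...,2]-.0385)<.006)&(np.hypot(W[...,0]-.575,W[...,1]+.055)<.1)
    n,l,s,ce=cv2.connectedComponentsWithStats(d.astype(np.uint8))
    for i in range(1,n):
        if s[i,4]>8: print('white',s[i,4],ce[i].round(1),W[l==i].mean(0).round(4))
    q=near((.575,-.055),.13,.030,.039); print('housing',cv2.minAreaRect(q[:,:2].astype(np.float32)))
```

```text
top hub (118, 0.4034, -0.2904, 0.0297, np.float64(0.0356)) disc (1009, 0.4049, -0.2887, 0.075, np.float64(0.0099))
tip (135, 0.5741, -0.0524, 0.0199, np.float64(0.1225)) collar (62, 0.5747, -0.0525, 0.0202, np.float64(0.1172))
bar (216, 0.4286, 0.2177, 0.0449, np.float64(0.0798)) ((0.42913657426834106, 0.2152388095855713), (0.08968335390090942, 0.014594771899282932), 11.472341537475586)
flange (299, 0.427, 0.2151, 0.0599, np.float64(0.0128))
housing ((0.5712625980377197, -0.053304627537727356), (0.1925652176141739, 0.15504613518714905), 14.300009727478027)
scene hub (248, 0.4019, -0.2933, 0.0304, np.float64(0.0332)) disc (1612, 0.402, -0.2925, 0.0668, np.float64(0.0083))
tip (61, 0.572, -0.0568, 0.0189, np.float64(0.1211)) collar (79, 0.5733, -0.0585, 0.0219, np.float64(0.1158))
bar (137, 0.4279, 0.2124, 0.0453, np.float64(0.0775)) ((0.4281928539276123, 0.21063506603240967), (0.09027396887540817, 0.015734998509287834), 10.929559707641602)
flange (525, 0.4266, 0.21, 0.0341, np.float64(0.0236))
white 10 [330.8 216. ] [ 0.6491 -0.0349  0.0364]
white 12 [303.8 248.1] [ 0.4967 -0.0734  0.0362]
housing ((0.5722957253456116, -0.05685451626777649), (0.18842461705207825, 0.15484444797039032), 13.600981712341309)
```

The top view shows the carousel at (380,256), mixer spindle at (288,183), nut at (182,243) with its bar nearly upright in the picture, and the vial at (182,168). The scene view agrees: the mixer is yawed about 14°. The two cameras differ by up to 4 mm, so next I refine with the wrist camera.

```bash
cat >> h.py <<'E'
def wcloud():
    P=np.array(robot.current_position());R=Rn.from_rotvec(robot.current_tcp_rot()).as_matrix()
    p=camera('wrist');T=p['tool_from_camera'];z=p['z_map'];v,u=np.mgrid[0:420,0:560];K=p['camera_matrix']
    c=np.stack([(u-K[0,2])/K[0,0]*z,(v-K[1,2])/K[1,1]*z,z],-1)
    W=(c@T[:3,:3].T+T[:3,3])@R.T+P
    W[z<=0]=np.nan
    return p,W
def sel(W,xy,r,z0,z1):
    with np.errstate(invalid='ignore'): return W[(np.hypot(W[...,0]-xy[0],W[...,1]-xy[1])<r)&(W[...,2]>z0)&(W[...,2]<z1)]
def circ(q):
    if len(q)<5: return len(q)
    (x,y),r=cv2.minEnclosingCircle(q[:,:2].astype(np.float32)); return len(q),round(x,4),round(y,4),round(r,4),q[:,2].mean().round(4)
E
python3 - <<'E'
from h import *
yaw=2.92
robot.move_to([.53,-.06,.28],down(3.05));print(robot.current_time(),robot.current_qpos())
p,W=wcloud();save(p,'w_spin');print(p['tool_from_camera'].round(3).tolist())
xy=(.5735,-.0555)
print('tip',circ(sel(W,xy,.03,.119,.13)),'collar',circ(sel(W,xy,.03,.112,.119)))
q=sel(W,xy,.13,.030,.0385); print(len(q),'housing',cv2.minAreaRect(q[:,:2].astype(np.float32)))
print('mark',[(m['centre'],m['conf']) for m in mark_of(p,'white_mark')+mark_of(p,'spindle_collar')])
robot.move_to([.36,-.27,.25],down(2.5));print(robot.current_time(),robot.current_qpos())
p,W=wcloud();save(p,'w_hub');xy=(.403,-.292)
print('hub',circ(sel(W,xy,.045,.030,.045)),'disc',circ(sel(W,xy,.08,.004,.014)))
E
```

```text
3.6667 [-1.11529232e-01  6.02671932e-02  2.05783823e-01  1.71633800e+00
  1.30840240e-04 -2.08491755e-02]
[[0.0, -0.959, -0.283, 0.073], [1.0, 0.001, -0.001, 0.0], [0.001, -0.283, 0.959, -0.123], [0.0, 0.0, 0.0, 1.0]]
tip (642, 0.5728, -0.0539, 0.0198, np.float64(0.122)) collar (532, 0.5736, -0.0539, 0.0205, np.float64(0.1167))
11205 housing ((0.5702727437019348, -0.054954297840595245), (0.19052699208259583, 0.15505416691303253), 14.160747528076172)
mark [([0.4316, 0.2163, 0.0702], 0.17)]
4.875 [-6.42247432e-01 -1.50334483e-01 -5.53870174e-02  1.66533439e+00
  2.80698862e-04 -1.91272372e-03]
hub (557, 0.4021, -0.2913, 0.0293, np.float64(0.0347)) disc (4597, 0.4023, -0.2917, 0.0654, np.float64(0.0089))
```

Run:
```python
from h import *
o=down(2.5)
robot.move_to([.4022,-.2915,.10],o)
print(robot.line_to([.4022,-.2915,.036],speed=.08,stop_force=10), robot.current_position())
claw.set_gripper(.05,40);print(robot.current_gripper_width(),robot.current_grasp_force())
robot.line_to([.4022,-.2915,.20],o)
print(robot.current_time(),robot.current_wrist_force(),robot.current_gripper_width())
p,W=wcloud();save(p,'w_held')
P=robot.current_position()
for a,b in [(-.012,.008),(-.004,.006)]: print('hub',circ(sel(W,P,.045,P[2]+a,P[2]+b)))
print('disc',circ(sel(W,P,.08,P[2]-.034,P[2]-.022)),P)
```

```text
False [ 0.40243932 -0.29166771  0.03645688]
0.05774765830922721 42.57352950051427
8.1833 [ 0.75271005 -0.2049346  -2.03780495] 0.056979648162695386
hub (6649, 0.3957, -0.2875, 0.0426, np.float64(0.1958))
hub (4172, 0.3955, -0.2875, 0.0425, np.float64(0.1978))
disc (20901, 0.4011, -0.2913, 0.0653, np.float64(0.1706)) [ 0.401876   -0.2912464   0.19891994]
```

View pics/w_held.png

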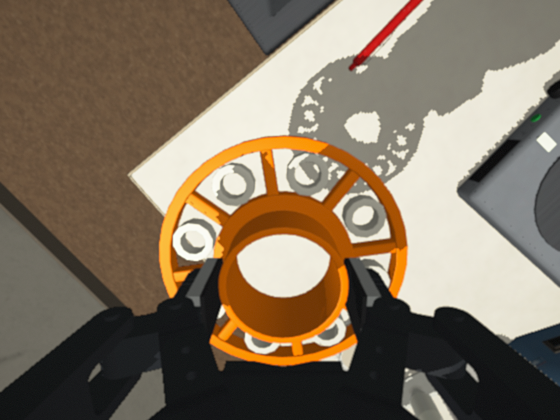

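Run:
```python
from h import *
o=down(3.05);c=[.5736,-.0545]
robot.line_to([.46,-.2,.21],speed=.2)
robot.move_to(c+[.205],o)
robot.dwell(.2);print(robot.current_time(),robot.current_position(),robot.current_wrist_force())
print(robot.line_to(c+[.10],speed=.08,stop_force=8),robot.current_position(),robot.current_wrist_force())
print(robot.line_to(c+[.077],speed=.04,stop_force=8),robot.current_position(),robot.current_wrist_force())
print(robot.current_time(),robot.current_wrist_torque())
```

```text
9.8917 [ 0.57319539 -0.05583105  0.20533871] [ 0.37936686 -0.42259554 -1.26066059]
False [ 0.5739002  -0.054536    0.10060891] [ 0.65604653 -0.30044551 -1.71375186]
True [ 0.57353318 -0.05428588  0.07709197] [-0.31886796  1.00847002  4.08850443]
11.9167 [-0.07613545  0.04741953  0.01581138]
```

Run:
```python
from h import *
claw.set_gripper(.075)
robot.line_to([.5736,-.0545,.19],speed=.15)
robot.move_to([.53,-.06,.28],down(3.05))
p,W=wcloud();save(p,'w_seat');xy=(.5735,-.0545)
print('tip',circ(sel(W,xy,.03,.119,.13)),'collar',circ(sel(W,xy,.025,.112,.119)))
q=sel(W,xy,.034,.066,.085);print('hub',circ(q))
d=sel(W,xy,.08,.042,.058);print('disc',circ(d))
A=np.c_[d[:,:2],np.ones(len(d))];print(np.linalg.lstsq(A,d[:,2],rcond=None)[0])
print(robot.current_time())
robot.move_to([.38,.205,.25],down(3.6))
p,W=wcloud();save(p,'w_nut')
q=sel(W,(.428,.214),.06,.072,.09);print('bar',circ(q),cv2.minAreaRect(q[:,:2].astype(np.float32)),robot.current_qpos())
print('flange',circ(sel(W,(.428,.214),.06,.003,.04)))
```

```text
tip (657, 0.5733, -0.0539, 0.02, np.float64(0.1219)) collar (521, 0.5735, -0.0542, 0.0205, np.float64(0.1166))
hub (470, 0.5729, -0.0548, 0.0292, np.float64(0.0738))
disc (5197, 0.5731, -0.0546, 0.0651, np.float64(0.0488))
[-0.00581199 -0.00055659  0.05205913]
13.675
bar (1148, 0.4279, 0.2138, 0.0445, np.float64(0.0786)) ((0.4277826249599457, 0.21435068547725677), (0.08878783136606216, 0.014005024917423725), 11.032464981079102) [ 4.92969346e-01 -1.92499287e-01 -9.22819551e-02  1.67126990e+00
 -1.61464883e-04  3.62405771e-02]
flange (641, 0.4283, 0.2143, 0.0339, np.float64(0.0131))
```

View pics/w_seat.png

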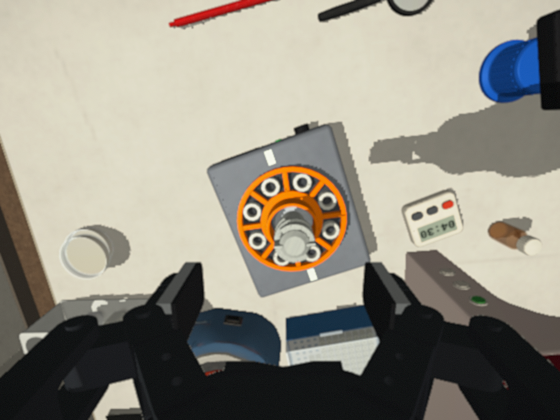

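Carousel lies flat on the mixer (hub at (293,232), tilt <0.4°, disc top 0.049 m), and the marks at (269,157) and (312,274) are clear. Next is the nut.

Run:
```python
from h import *
o=down(3.334);n=[.428,.2142]
claw.set_gripper(.05)
robot.move_to(n+[.14],o)
print(robot.line_to(n+[.0755],speed=.08,stop_force=10),robot.current_position())
claw.set_gripper(.005,50);print(robot.current_gripper_width(),robot.current_grasp_force())
robot.line_to(n+[.25],o,speed=.15)
o=down(3.389);c=[.5735,-.0544]
robot.move_to(c+[.25],o);robot.dwell(.2)
print(robot.current_time(),robot.current_position(),robot.current_qpos(),robot.current_wrist_force())
p=camera('scene');W=cloud(p);f=p['frame'].astype(int);b=(f[...,2]>f[...,0]+60)&(p['z_map']>0)&(np.hypot(W[...,0]-c[0],W[...,1]-c[1])<.05)
print('blue',b.sum(),np.percentile(W[b][:,2],[2,50,98]) if b.sum() else 0);save(p,'s_nut')
print(robot.line_to(c+[.185],speed=.06,stop_force=6),robot.current_position(),robot.current_wrist_force())
print(robot.line_to(c+[.176],speed=.03,stop_force=6),robot.current_position(),robot.current_wrist_force(),robot.current_wrist_torque(),robot.current_time())
```

```text
False [0.42825733 0.21435027 0.07596411]
0.013067424654793953 49.891955852508545
19.8667 [ 0.57338109 -0.05315044  0.25030004] [-9.24983430e-02  1.49699314e-01  2.44795400e-01  1.66550965e+00
  1.42759722e-04 -3.41629615e-01] [-0.41520935 -0.89344135 -3.27345439]
blue 739 [0.17649684 0.19974045 0.22708983]
False [ 0.57371538 -0.05443452  0.18550261] [-2.20951680e-02 -1.30677831e-03 -2.22205801e+00]
True [ 0.57384196 -0.05444485  0.17759809] [-0.97302141 -0.02131404  5.01228538] [ 0.06518204  0.06813653 -0.05587827] 21.4667
```

View pics/s_nut.png

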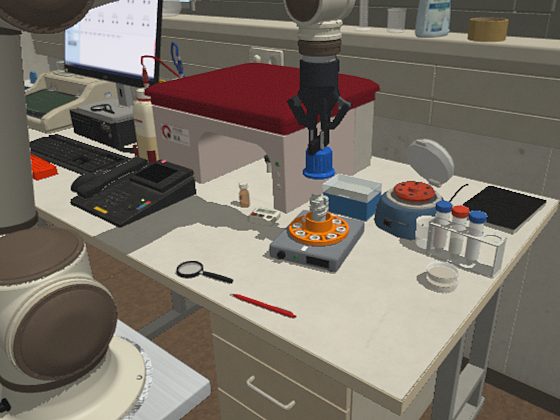

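```bash
cat >> h.py <<'E'
C=np.array([.5735,-.0544])
def nutz():
    p=camera('scene');W=cloud(p);f=p['frame'].astype(int)
    b=(f[...,2]>f[...,0]+60)&(p['z_map']>0)&(np.hypot(W[...,0]-C[0],W[...,1]-C[1])<.05)
    return round(float(np.percentile(W[b][:,2],2)),4), round(float(np.percentile(W[b][:,2],98)),4)
E
python3 - <<'E'
from h import *
claw.set_gripper(.0165);print(robot.current_gripper_width(),robot.current_position(),robot.current_wrist_force())
a0=nutz();print(a0);q=np.array(robot.current_qpos())
for i in range(16):
    q[5]-=.13;robot.move_j(q)
    a=nutz();t=robot.current_wrist_torque()[2]
    print(i,round(robot.current_time(),2),q[5].round(3),a,round(t,3),np.round(robot.current_wrist_force(),1))
    if a[1]<a0[1]-.007 or a[0]<a0[0]-.007 or abs(t)>1: break
save(camera('scene'),'s_drop')
E
```

```text
0.0164351544809669 [ 0.57340367 -0.05441663  0.17648941] [ 1.24721787  0.07954855 -0.5398985 ]
(0.1025, 0.1551)
0 22.03 -0.472 (0.1027, 0.1551) -0.024 [-0.5 -0.5 -0.1]
1 22.33 -0.602 (0.1026, 0.1551) -0.028 [-1.  -0.3  0.1]
2 22.63 -0.732 (0.1031, 0.1549) -0.038 [-0.  -0.2  0.9]
3 22.93 -0.862 (0.1027, 0.155) 0.02 [-0.1  0.2  0.4]
4 23.23 -0.992 (0.1023, 0.1546) 0.034 [-0.2 -0.6  0.1]
5 23.53 -1.122 (0.0913, 0.1429) -0.077 [ 0.7  0.  -0.3]
```

Nut dropped 11–12 mm after about 0.78 rad. Let go, retake and run it forward.

Run:
```python
from h import *
P=np.array(robot.current_position());print(P)
claw.set_gripper(.05)
robot.line_to([C[0],C[1],.20],speed=.1);robot.dwell(.3);z0=nutz();print('released',z0,robot.current_gripper_width())
print(robot.line_to([C[0],C[1],.168],speed=.08,stop_force=8))
claw.set_gripper(.005,30);print('grip',robot.current_gripper_width(),robot.current_grasp_force(),robot.current_wrist_torque(),nutz())
claw.set_gripper(.0165);robot.dwell(.1)
q=np.array(robot.current_qpos());yaw=Rn.from_rotvec(robot.current_tcp_rot()).as_matrix()[:2,0];yaw=np.arctan2(yaw[1],yaw[0])
z=.168
for i in range(32):
    s=.2 if i<10 else .12
    yaw-=s;z=max(z-.0045*s,.1535)
    j=solver.inverse_kinematics([C[0],C[1],z],down(yaw))
    if j is None or abs(j[5]-q[5])>.5: print('ik',j);break
    robot.move_j(j);q=np.array(j)
    a=nutz();t=robot.current_wrist_torque()[2];f=np.array(robot.current_wrist_force())
    print(i,round(robot.current_time(),2),q[5].round(3),round(z,4),a,round(t,3),f.round(1))
    if abs(t)>.8 or np.abs(f).max()>20: print('stop');break
```

```text
[ 0.57337934 -0.05440197  0.17645006]
released (0.0913, 0.1434) 0.049979047274635376
False
grip 0.012962254594978325 34.00520324707031 [ 0.00831115 -0.00636931  0.01088894] (0.0911, 0.1429)
0 26.42 -0.922 0.1671 (0.09, 0.1422) -0.005 [-0.1  0.6  0.7]
1 26.77 -0.722 0.1662 (0.0895, 0.1414) -0.009 [-0.4  0.2  1.2]
2 27.13 -0.522 0.1653 (0.0883, 0.1403) 0.032 [ 0.3  0.1 -0.3]
3 27.49 -0.322 0.1644 (0.0877, 0.1389) -0.008 [ 0.3 -0.3 -0.2]
4 27.85 -0.122 0.1635 (0.0861, 0.1383) 0.003 [-0.2  0.3 -0.6]
5 28.21 0.078 0.1626 (0.0855, 0.137) -0.002 [-0.5 -0.4 -0.4]
6 28.57 0.278 0.1617 (0.0845, 0.1363) -0.004 [-0.   0.1  0.6]
7 28.93 0.478 0.1608 (0.0846, 0.1356) -0.027 [ 0.3  0.3 -0.7]
8 29.28 0.678 0.1599 (0.083, 0.1346) -0.001 [ 1.2 -0.  -0.5]
9 29.64 0.878 0.159 (0.0826, 0.1342) 0.027 [-0.2 -0.3  0.1]
10 29.94 0.998 0.1585 (0.0824, 0.1336) 0.045 [-0.2 -0.1 -0.1]
11 30.24 1.118 0.1579 (0.0814, 0.133) 0.053 [-0.6  0.7 -0.7]
12 30.54 1.238 0.1574 (0.0816, 0.1323) -0.055 [-0.2  0.8  0.3]
13 30.84 1.358 0.1568 (0.0806, 0.1319) -0.07 [-0.7 -0.4 -0.3]
14 31.14 1.478 0.1563 (0.0801, 0.1312) 0.033 [ 0.2 -0.2 -0.1]
15 31.44 1.598 0.1558 (0.0789, 0.1303) -0.041 [-0.5 -0.1 -0.5]
16 31.74 1.718 0.1552 (0.0788, 0.1303) -0.039 [-0.6  0.8 -0.2]
17 32.04 1.838 0.1547 (0.0784, 0.1296) 0.042 [0.8 0.  0.7]
18 32.34 1.958 0.1541 (0.0784, 0.1291) -0.011 [ 0.  -0.   0.5]
19 32.64 2.078 0.1536 (0.0781, 0.129) 0.016 [-0.3  0.2  0. ]
20 32.94 2.198 0.1535 (0.0777, 0.1294) -0.029 [ 0.   0.5 -0.3]
21 33.24 2.318 0.1535 (0.0779, 0.1297) 0.007 [-0.2 -0.6  0.4]
22 33.54 2.438 0.1535 (0.0777, 0.1295) 0.007 [0.1 0.5 0.5]
23 33.84 2.558 0.1535 (0.078, 0.1295) -0.022 [ 0.1  0.6 -0.7]
24 34.14 2.678 0.1535 (0.0778, 0.1294) 0.051 [-0.1  2.4  0. ]
25 34.44 2.798 0.1535 (0.0779, 0.1295) 0.196 [-1.   2.9 -0.7]
26 34.74 2.918 0.1535 (0.0779, 0.1291) 0.575 [-2.8  5.3  2.4]
27 35.04 3.038 0.1535 (0.0781, 0.1293) 1.06 [-3.3  4.8  1.8]
stop
```

Run:
```python
from h import *
claw.set_gripper(.05)
robot.line_to([C[0],C[1],.20],speed=.1)
robot.move_to([.52,-.06,.33],down(3.05))
robot.dwell(.2)
p,W=wcloud();save(p,'w_end')
q=sel(W,C,.06,.146,.165);print('bar',circ(q),cv2.minAreaRect(q[:,:2].astype(np.float32)),np.median(q[:,2]))
d=sel(W,C,.08,.044,.056);print('disc',circ(d),np.median(d[:,2]))
f=sel(W,C,.036,.075,.10);print('flange',circ(f))
p=camera('scene');save(p,'s_end');print(nutz(),robot.current_time(),mark_of(p,'nut')[:1],mark_of(p,'amber_vial')[:1])
im=cv2.imread('pics/s_end.png')[150:290,230:400];cv2.imwrite('pics/s_end_c.png',cv2.resize(im,None,fx=4,fy=4,interpolation=cv2.INTER_CUBIC))
```

```text
bar (1131, 0.5725, -0.0532, 0.0444, np.float64(0.1543)) ((0.5727728009223938, -0.0543353408575058), (0.08863358199596405, 0.014223993755877018), 12.879075050354004) 0.15477761315597144
disc (2996, 0.5734, -0.0551, 0.0655, np.float64(0.0489)) 0.04907308892084472
flange (536, 0.5729, -0.0545, 0.0339, np.float64(0.0846))
(0.078, 0.1297) 39.0083 [{'centre': [0.5751, -0.0536, 0.0761], 'conf': 0.66}] [{'centre': [0.6212, 0.2198, -0.0003], 'conf': 0.62}]
```

View pics/s_end_c.png

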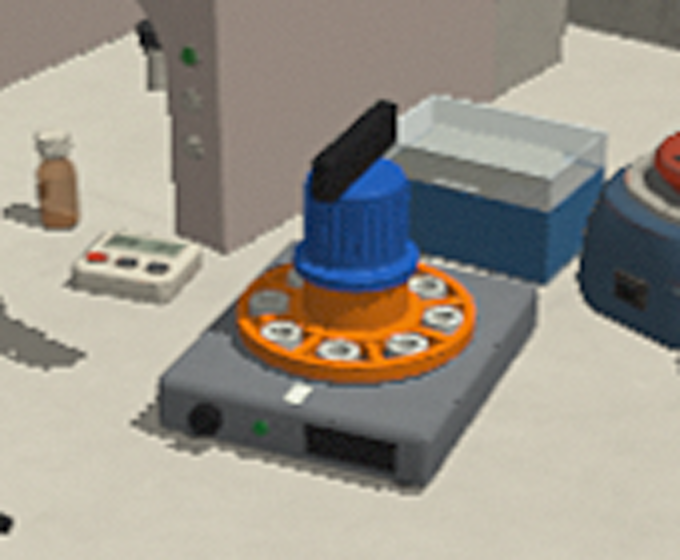

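The crop shows the blue flange resting on the orange hub, around (357,270). The vial stands untouched at (57,180). The bar top at 0.156 m puts the nut's origin at 0.076 m, which is the seated height.

```bash
python3 -c "
from h import *
print(workorder.hand_in(),robot.current_time())"
```

```text
the job is handed in; nothing more can be done
the job is handed in; nothing more can be done
```

I handed the job in at about 39 s: the carousel lies flat on the mixer, the nut dropped into the thread after about 0.8 rad backward, and I then ran it down until its flange sat on the hub. The vial wasn't touched, and no verdict came back at hand-in.

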